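# Hang the auger on the free fork of the tool carousel

### The job

Turn the tool carousel by its red peg until the empty orange fork stands over the yellow arrow on the foot. Then take the orange-handled auger out of its block and hang it on that fork: handle across both prongs, pressed straight down through the spring clips until it bottoms, with a firm push of about 15 newtons and always less than 25. Let go and leave it hanging there, the fork still over the arrow and the other things on the bench where they were.

Things in the scene. Friction and masses are not known exactly. Their poses are not given: they have to be found in the camera images.
- mark (a point): Point on the yellow arrow on top of the carousel's fixed round wooden foot (280 mm across, 12 mm thick), 130 mm out from the carousel's vertical axis; its x axis points outward along the arrow, z up. The carousel's axis passes 130 mm behind it (along its -x).
- carousel (a joint): Angle of the carousel about its vertical axis, counter-clockwise from above: 0 (or a full turn, 6.283) when the empty fork stands exactly over the arrow. It turns freely in both directions and stays where it is left (friction about 0.3 Nm).
- fork (a point): Empty orange fork at the carousel's edge; x outward from the axis, y along a hung handle, z up. The point, 130 mm from the axis and 200 mm up, is where a seated handle's axis lies at the fork's middle setting. The fork was set by hand up to 8 mm higher or lower; no listed point shows this: feel for it. Once bottomed, it gives about 1 mm per 4.5 N.
- peg (a point): Red upright turning peg, an 18 mm sleeve that spins freely on its pin, on the carousel's wooden disc, 58 mm from the axis, opposite the empty fork. The point is on its axis, 260 mm above the bench, 20 mm below its top. All else there is below 235 mm. The three other forks hold similar augers fixed to the carousel, handles 200 mm up, 120 mm long, across the radius.
- auger_handle (a point): T-shaped auger with an orange handle, loose: the point is the middle of the handle, a round bar 24 mm thick and 120 mm long along y; a steel shank 12 mm thick runs from it straight down (-z) to its end 125 mm below. Weight about 0.25 kg. At the start it stands upright in the block, the handle's middle 135 mm above the bench.
- block: Fixed wooden bit block, 75 mm by 150 mm (x by y), 60 mm high, origin at the centre of its underside. The auger's shank stands 50 mm deep in its middle hole (14 mm wide).
- glue: Bystander: white glue bottle with a red cap, 52 mm across, 130 mm high, origin under its centre.
- tin: Bystander: brass-coloured tin of wax, 70 mm across, 36 mm high, origin under its centre.
- plane: Bystander: small wooden plane, 150 mm long (x), 50 mm wide, 60 mm high, origin under its centre.
- fork_end (a point): Between the upturned ends of the fork's two prongs (at middle setting). Prongs point outward, 68 mm apart, 56 mm clear between them, open outward, so shank and fingers fit; a steel plate closes the inner end 50 mm inward of the fork point. The ends lean outward, tips 24 mm above a seated handle's axis: to pass over them inward, carry the handle's axis 42 mm or more above its seat.
- clips (a point): Midway between the two spring clips (smooth round noses, one over each prong, at middle setting) that stand over the inner side of a seated handle. A handle going down meets them about 24 mm above its seat, pushes them inward with some 5 to 12 N (its weight is not enough), passes them 12 mm above the seat and then bottoms on the prongs, between clips and upturned ends.
There are look-alikes about, which are no part of the job. Of the things like the part that bears auger_handle, leave any that is brown or turquoise; of the rest the smaller one is meant.

How it is judged:
On the way, in this order (a step that is already met when the one before it is completed fails the run):
1. the empty fork is brought over the arrow while the auger still stands in its block (horizontal distance between fork and mark below 0.02 m and distance of auger_handle from where it was at the start of the episode below 0.015 m), for 0.2 s.
2. the auger is lifted out of its block (height (world z) of auger_handle above 0.19 m), for 0.1 s.
3. the auger is pressed home in the empty fork, firmly (more than 10 N) (z of auger_handle in the frame of fork between -0.018 and 0.0115 m and horizontal distance between auger_handle and fork below 0.018 m and contact force between auger and carousel above 10 N), for 0.1 s.
At the end, for the whole second after the job is handed in: Empty fork over the arrow (within 20 mm); auger at rest in it under both clips: handle within 11.5 mm of the seated height at the middle setting (covers its range), within 18 mm of the fork in plan, within 0.2 rad of its y, shank down within 0.25 rad (horizontal distance between fork and mark below 0.02 m and z of auger_handle in the frame of fork between -0.0115 and 0.0115 m and horizontal distance between auger_handle and fork below 0.018 m and angle between the y axis of auger_handle and the y axis of fork, either way round below 0.2 rad and angle between auger_handle's own z axis and vertical below 0.25 rad and linear speed of auger below 0.05 m/s and velocity of joint carousel between -0.1 and 0.1 rad/s); the robot touches nothing.
It fails at once if the auger is pressed on the carousel with 25 N or more (contact force between auger and carousel above 25 N).
It fails at once if a bystander is moved by more than 20 mm (distance of any of glue, tin, plane from where it was at the start of the episode above 0.02 m).
It also fails if it takes over 72 s, if anything falls off the work surface, if the arm or the gripper's body presses on something with over 40 N, if the wrist force passes 120 N, or if a joint passes its speed limit or range.

### The arm

A 6-joint arm with a two-finger parallel gripper is mounted at the origin on the work surface. World frame = base frame: x ahead of the robot, y to its left, z up, the work surface at z = 0. Lengths are in m, angles in rad, forces in N, time in s.
With the tool pointing down it reaches from about 0.35 to 0.775 m from the base axis. Payload 7.3 kg.
Tool frame: the origin (TCP) lies midway between the tips of the shut fingers; the grasp point (between the pads) lies 19 mm behind it (robot.grip_depth is the z of the grasp point in the tool frame, in m); z points along the fingers, y is the line along which they close (so a half turn about z gives the same grasp; the last joint's range is limited). The gripper opens to 92 mm and grips with 3 to 60 N. Pads are 19 mm wide; open, the fingers measure 130 mm over their backs; the gripper's body (75 mm by 190 mm) begins 47 mm behind the grasp point.
Start: joints at [-1.456, 0.342, 1.524, -0, 1.275, -0.146], TCP at [0.135, -0.507, 0.2] pointing down, gripper open.
Joint ranges: [-2.53, 2.53], [-0.77, 2.02], [0.04, 2.7], [-1, 4.14], [0.28, 2.66], [-3.11, 3.11]. Speed limits (rad/s): [2.57, 2.57, 3.14, 3.14, 3.14, 3.14].

### API

Orientations are given as [roll, pitch, yaw] about the fixed x, y, z axes, in that order (R = Rz(yaw) Ry(pitch) Rx(roll)).
In Python, from cell import robot, viewer gives the robot as it stands.
- The arm moves only by the tool step_arm, never from a script. Its argument "increments" is a list of rows, each an object with "delta_pos": the shift along the tool's x, y, z in cm, a list of three; "dr": the turn, a rotation vector about the tool's x, y, z in degrees, a list of three; "fingers": the closure, from -1 (fully open) to 1 (shut), so that 0 is half open. In form: [{"delta_pos": [tx, ty, tz], "dr": [wx, wy, wz], "fingers": fingers}, ...]. A call has exactly 5 rows; each row is the pose to reach, as a shift and turn from the pose commanded when the call began, along the tool's axes at that moment; what a row does not reach only later rows make up. A row lasts 1/8 s, in which the tool goes at most 62.5 mm and 10.7 degrees, less where a joint would pass 70% of its speed; a pose out of reach is approached as far as the arm can. A call with a gripper value outside its range is refused whole. The fingers move at their own pace and stop on an object; "newtons" is the grip in N (left out, the last holds). Time passes only in rows, so rows that repeat a pose let the fingers close, or fill a call up. It gives the time, the measured TCP pose, the force, the opening and the grip force at its end, in the units of the state.
- robot.observe(): the state, without advancing time (a new reading comes with each control period).
- viewer.read_camera(name): name is "side" or "top" or "wrist"; returns the picture (480x640x3 uint8, red, green, blue); there is no depth.
- viewer.camera_params(name): a dict with "K" (3x3 intrinsics, pixels), "T" (4x4, takes a point from camera to world coordinates). Camera axes: x right, y down, z forward; pixel columns grow to the right and rows downward; lengths in m; the calibration is good to about 2 mm. A picture is of the moment at which its call begins: read the wrist's pose just before it. camera_params takes no time and is no camera call; for the wrist camera it gives the pose at the moment of the call.
- robot.hand_in(): hands the job in; it is judged then, once.
The state is a dict: "time": time; "qpos": joint angles; "qvel": joint speeds; "joint_efforts": joint torques, N m; "tool_pos": TCP position; "tool_rot": TCP orientation; "contact_force": force on the tool from outside, world axes, zero at the start; "torque": the same for the moment, N m; "opening": finger opening in m; "grip_force": force on a finger pad.
Only numpy, scipy, OpenCV 4.12 (cv2) and the standard library are available. Lean on these libraries where they do the work, as an engineer would, in place of code of your own. Each camera call takes 0.05 s, during which the arm holds its last target. There are 200 camera calls.

## Working session

There is one attempt and no reset: what is moved stays moved. The work goes in short steps, Python scripts to look and compute and a tool call to move; the robot and the scene stay as the last step left them, time stands still between calls to the robot, and variables do not carry over. Pictures are saved under pics/ and viewed, at most 10 in all, crops included, and the job is handed in when it is done.

Besides the shell and the picture viewer there is one more tool, called after "Emit:" as a command line: name --argument value ..., lists and objects as JSON in quotes. step_arm: Moves the arm, as the interface text tells. Its arguments: {"type":"object","properties":{"increments":{"type":"array"},"newtons":{"type":"number"}},"required":["increments"]}

```bash
mkdir -p pics
cat > h.py <<'E'
import numpy as np, cv2
from cell import robot, viewer
def snap(n,f):
    im=viewer.read_camera(n); cv2.imwrite('pics/'+f,im[:,:,::-1]); return im
def ray(n,u,v,P=None):
    P=P or viewer.camera_params(n); K=np.array(P['K']);T=np.array(P['T'])
    d=T[:3,:3]@np.linalg.solve(K,[u,v,1.]); return T[:3,3],d
def atz(n,u,v,z):
    o,d=ray(n,u,v); return o+d*(z-o[2])/d[2]
def proj(n,p):
    P=viewer.camera_params(n); K=np.array(P['K']);T=np.linalg.inv(np.array(P['T']))
    q=K@(T[:3,:3]@np.array(p)+T[:3,3]); return q[:2]/q[2]
E
python3 - <<'E'
from h import *
a=snap('top','top1.png');b=snap('side','side1.png')
for n in('top','side'): print(n,viewer.camera_params(n))
s=robot.observe();print(s['time'],s['tool_pos'],s['tool_rot'],s['contact_force'])
E
```

```text
top {'K': array([[463.3027863 ,   0.        , 313.30026592],
       [  0.        , 463.3027863 , 231.95773236],
       [  0.        ,   0.        ,   1.        ]]), 'T': array([[-0.00854304, -0.98231251,  0.18705389,  0.34181059],
       [-0.99991771,  0.01018218,  0.00780383, -0.10091612],
       [-0.00957041, -0.18697183, -0.98231866,  1.09676359],
       [ 0.        ,  0.        ,  0.        ,  1.        ]])}
side {'K': array([[612.11576183,   0.        , 323.14462299],
       [  0.        , 612.11576183, 247.50897315],
       [  0.        ,   0.        ,   1.        ]]), 'T': array([[-0.77007139, -0.38995418,  0.50490176, -0.12376403],
       [-0.63770074,  0.49298131, -0.59186755,  0.63756547],
       [-0.01810591, -0.77775649, -0.62830487,  0.92557489],
       [ 0.        ,  0.        ,  0.        ,  1.        ]])}
0.1 [ 0.13532586 -0.50683338  0.19981226] [-3.14021675e+00 -2.07049906e-04  2.60754685e-01] [-0.21137684  0.18952367 -0.31310641]
```

View pics/top1.png

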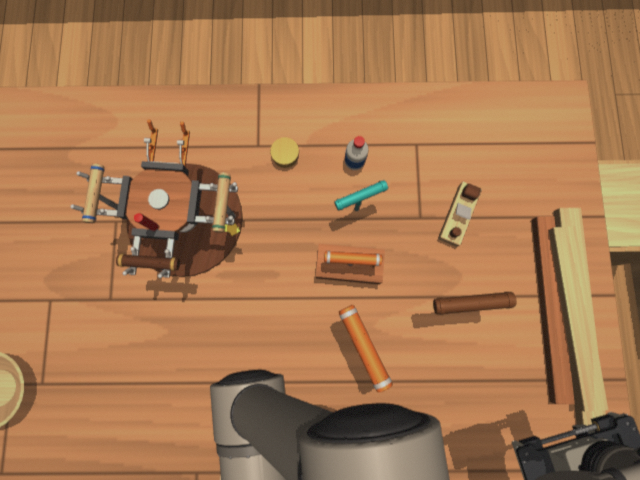

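View pics/side1.png

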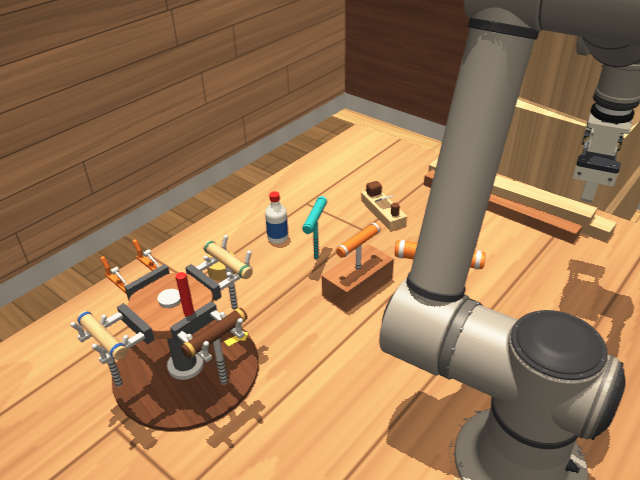

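Run:
```python
from h import *
a=cv2.imread('pics/top1.png');b=cv2.imread('pics/side1.png')
c=cv2.resize(a[110:290,70:260],None,fx=3,fy=3,interpolation=2)[:,:400*2]
c=cv2.resize(a[115:290,70:250],(400*1,389),interpolation=2)
d=cv2.resize(b[225:430,65:265],(400,410),interpolation=2)
e=cv2.resize(a[235:295,305:395],(360,240),interpolation=2)
o=np.zeros((600,800,3),np.uint8)
o[:389,:400]=c;o[:410,400:]=d
e=cv2.resize(a[235:295,305:395],(300,200),interpolation=2);o[395:595,:300]=e
e=cv2.resize(b[215:310,315:405],(180,190),interpolation=2);o[410:600,400:580]=e
cv2.imwrite('pics/c1.png',o)
```

```text
(no output)
```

View pics/c1.png

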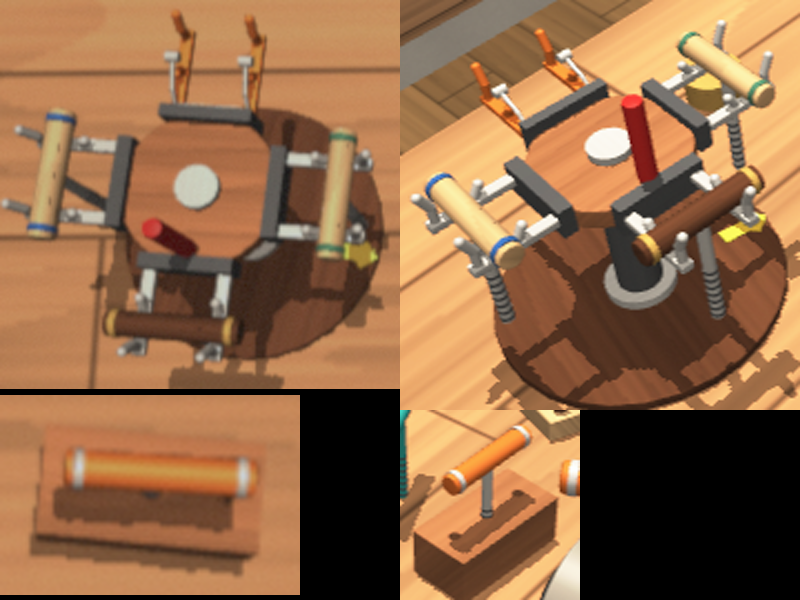

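```bash
cat >> h.py <<'E'
def tri(a,b):
    A=[];r=[]
    for n,uv in(('top',a),('side',b)):
        o,d=ray(n,*uv); d=d/np.linalg.norm(d); M=np.eye(3)-np.outer(d,d); A.append(M); r.append(M@o)
    A=np.vstack(A);r=np.hstack(r); x=np.linalg.lstsq(A,r,rcond=None)[0]; return x.round(4),np.linalg.norm(A@x-r).round(4)
E
python3 - <<'E'
from h import *
print('peg',tri((138.4,217.5),(181,275)))
print('cap',tri((158.2,198.7),(169,298)))
print('arrow',tri((232,229.3),(237.5,339.5)), atz('top',232,229.3,.013),atz('side',237.5,339.5,.013),'tip',atz('top',240,230.5,.013))
print('h',tri((353.8,258.6),(358.5,239.5)))
l=atz('top',325.1,257.5,.135);r=atz('top',382.4,259.6,.135);print(l,r,(l+r)/2,np.linalg.norm(l-r))
for q in((177,17),(249,20)):print(atz('top',70+q[0]/2.222,115+q[1]/2.223,.224))
for q in((476,70),(540,35)):print(atz('side',65+(q[0]-400)/2,225+q[1]/2,.224))
# project foot circle for candidate axis
c=tri((158.2,198.7),(169,298))[0]
t=np.linspace(0,2*np.pi,200)
for n in('top','side'):
    p=np.array([proj(n,(c[0]+.14*np.cos(a),c[1]+.14*np.sin(a),.012)) for a in t]);print(n,p.min(0),p.max(0))
s=[]
for k in 'xy':pass
E
```

```text
peg (array([0.5285, 0.2235, 0.279 ]), np.float64(0.0017))
cap (array([0.5868, 0.2203, 0.1912]), np.float64(0.0014))
arrow (array([0.5606, 0.105 , 0.0047]), np.float64(0.0039)) [0.5566545  0.10178283 0.013     ] [0.55704382 0.11095595 0.013     ] tip [0.55353598 0.08258784 0.013     ]
h (array([ 0.4697, -0.1762,  0.1334]), np.float64(0.0034))
[ 0.4703343  -0.11748179  0.135     ] [ 0.46474632 -0.23695133  0.135     ] [ 0.46754031 -0.17721656  0.135     ] 0.11960015760589611
[0.73564132 0.23385897 0.224     ]
[0.73190554 0.16824598 0.224     ]
[0.72769749 0.24977816 0.224     ]
[0.72397351 0.18239649 0.224     ]
top [124.98554976 162.02611625] [241.32346191 275.81291127]
side [110.93443034 313.89756316] [258.66379267 427.98864569]
```

Emit:
step_arm --increments '[{"delta_pos":[4.8,-2.7,-2.1],"dr":[0,0,-10],"fingers":-1},{"delta_pos":[9.6,-5.4,-4.2],"dr":[0,0,-20],"fingers":-1},{"delta_pos":[14.4,-8.1,-6.3],"dr":[0,0,-30],"fingers":-1},{"delta_pos":[19.2,-10.8,-8.4],"dr":[0,0,-40],"fingers":-1},{"delta_pos":[24,-13.5,-10.5],"dr":[0,0,-50],"fingers":-1}]' --newtons 15

```text
time: 0.72
tool_pos: [0.3334, -0.3134, 0.3059]
tool_rot: [-3.141, -0.0, 1.139]
contact_force: [0.3, -1.3, -0.2]
opening: 0.0918
grip_force: 0.0
```

Emit:
step_arm --increments '[{"delta_pos":[5.9,0.3,-0.7],"dr":[0,0,-5],"fingers":-1},{"delta_pos":[11.8,0.7,-1.4],"dr":[0,0,-10],"fingers":-1},{"delta_pos":[17.7,1.0,-2.1],"dr":[0,0,-15],"fingers":-1},{"delta_pos":[23.6,1.4,-2.8],"dr":[0,0,-20],"fingers":-1},{"delta_pos":[29.5,1.7,-3.5],"dr":[0,0,-25],"fingers":-1}]'

```text
time: 1.35
tool_pos: [0.4733, -0.053, 0.3404]
tool_rot: [-3.141, 0.0, 1.573]
contact_force: [0.1, -0.7, -0.0]
opening: 0.0916
grip_force: 0.0
```

Run:
```python
from h import *
s=robot.observe();print(s['time'],s['tool_pos'],s['tool_rot'],s['qpos'])
```

```text
1.35 [ 0.4733118  -0.05302565  0.34041266] [-3.14126261e+00  1.50938063e-04  1.57264046e+00] [-2.72502285e-01  1.77753359e-01  1.36629327e+00 -2.34793834e-04
  1.59782284e+00 -2.74352703e-01]
```

Emit:
step_arm --increments '[{"delta_pos":[5.6,1.1,0],"dr":[0,0,0],"fingers":-1},{"delta_pos":[11.2,2.2,0],"dr":[0,0,0],"fingers":-1},{"delta_pos":[16.8,3.3,0],"dr":[0,0,0],"fingers":-1},{"delta_pos":[22.4,4.4,0],"dr":[0,0,0],"fingers":-1},{"delta_pos":[27.7,5.5,0],"dr":[0,0,0],"fingers":-1}]'

```text
time: 1.98
tool_pos: [0.528, 0.224, 0.3399]
tool_rot: [-3.141, 0.0, 1.57]
contact_force: [0.8, -0.4, 0.1]
opening: 0.0919
grip_force: 0.0
```

Run:
```python
from h import *
s=robot.observe();print(s['time'],s['tool_pos'])
print(viewer.camera_params('wrist'))
print(proj('wrist',(.5285,.2235,.28)),proj('wrist',(.587,.220,.19)))
snap('wrist','w1.png')
```

```text
1.975 [0.5279986  0.22401311 0.33994582]
{'K': array([[330.89568829,   0.        , 324.3820131 ],
       [  0.        , 330.89568829, 238.6201677 ],
       [  0.        ,   0.        ,   1.        ]]), 'T': array([[ 9.99997670e-01, -1.77055640e-03, -1.23492264e-03,
         5.29735673e-01],
       [-2.03758958e-03, -9.63100112e-01, -2.69135696e-01,
         2.94821243e-01],
       [-7.12834201e-04,  2.69137585e-01, -9.63101476e-01,
         5.23655846e-01],
       [ 0.00000000e+00,  0.00000000e+00,  0.00000000e+00,
         1.00000000e+00]])}
[323.1871942 242.6800667] [380.2608041 221.3292621]
```

View pics/w1.png

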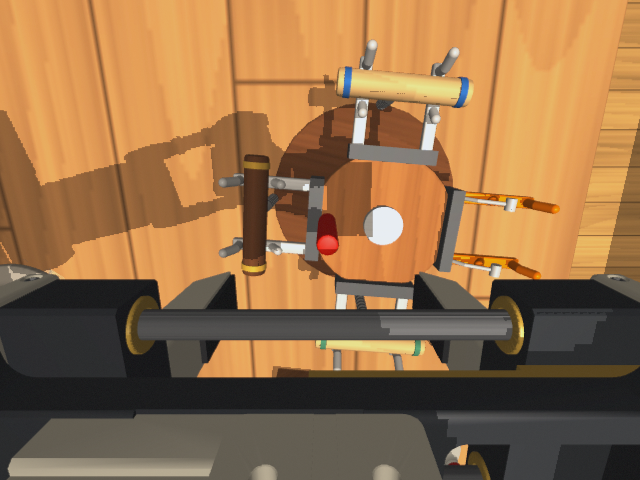

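Emit:
step_arm --increments '[{"delta_pos":[0,0.3,4.0],"dr":[0,0,0],"fingers":-1},{"delta_pos":[0,0.3,8.0],"dr":[0,0,0],"fingers":-0.5},{"delta_pos":[0,0.3,9.8],"dr":[0,0,0],"fingers":0.2},{"delta_pos":[0,0.3,9.8],"dr":[0,0,0],"fingers":0.5},{"delta_pos":[0,0.3,9.8],"dr":[0,0,0],"fingers":0.9}]'

```text
time: 2.65
tool_pos: [0.5316, 0.2221, 0.2433]
tool_rot: [3.14, -0.0, 1.57]
contact_force: [-0.8, 0.9, 0.2]
opening: 0.0561
grip_force: 0.0
```

Emit:
step_arm --increments '[{"delta_pos":[0,0,0],"dr":[0,0,0],"fingers":1},{"delta_pos":[0,0,0],"dr":[0,0,0],"fingers":1},{"delta_pos":[0,0,0],"dr":[0,0,0],"fingers":1},{"delta_pos":[0,0,0],"dr":[0,0,0],"fingers":1},{"delta_pos":[0,0,0],"dr":[0,0,0],"fingers":1}]'

```text
time: 3.28
tool_pos: [0.5303, 0.222, 0.2425]
tool_rot: [-3.14, 0.0, 1.57]
contact_force: [-5.4, 0.6, 2.6]
opening: 0.0176
grip_force: 15.0
```

Emit:
step_arm --increments '[{"delta_pos":[1.05,0.16,0],"dr":[0,0,0],"fingers":1},{"delta_pos":[2.01,0.49,0],"dr":[0,0,0],"fingers":1},{"delta_pos":[2.89,0.98,0],"dr":[0,0,0],"fingers":1},{"delta_pos":[3.68,1.62,0],"dr":[0,0,0],"fingers":1},{"delta_pos":[4.34,2.38,0],"dr":[0,0,0],"fingers":1}]'

```text
time: 3.9
tool_pos: [0.5542, 0.2645, 0.2425]
tool_rot: [-3.14, 0.003, 1.57]
contact_force: [-5.5, -5.7, 3.8]
opening: 0.017
grip_force: 15.0
```

Emit:
step_arm --increments '[{"delta_pos":[0.52,0.87,0],"dr":[0,0,0],"fingers":1},{"delta_pos":[0.89,1.81,0],"dr":[0,0,0],"fingers":1},{"delta_pos":[1.08,2.8,0],"dr":[0,0,0],"fingers":1},{"delta_pos":[1.1,3.81,0],"dr":[0,0,0],"fingers":1},{"delta_pos":[0.94,4.81,0],"dr":[0,0,0],"fingers":1}]'

```text
time: 4.53
tool_pos: [0.6018, 0.2738, 0.2425]
tool_rot: [-3.138, 0.002, 1.57]
contact_force: [-8.3, -5.2, 5.3]
opening: 0.0174
grip_force: 15.0
```

Run:
```python
from h import *
s=robot.observe();print(s['time'],s['tool_pos'],s['contact_force'])
a=snap('top','top2.png');b=snap('side','side2.png')
o=np.zeros((450,800,3),np.uint8)
o[:389,:400]=cv2.resize(a[115:290,70:250],(400,389),interpolation=2)[:,:,::-1]
o[:410,400:]=cv2.resize(b[225:430,65:265],(400,410),interpolation=2)[:,:,::-1]
cv2.imwrite('pics/c2.png',o)
```

```text
4.525 [0.60182362 0.27384003 0.24252428] [-8.34291442 -5.17070099  5.26449219]
```

View pics/c2.png

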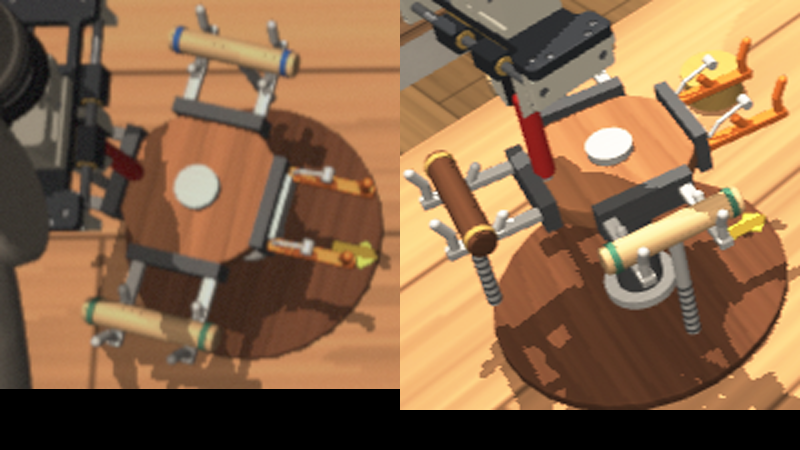

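Run:
```python
from h import *
T=lambda q,z:atz('top',70+q[0]/2.222,115+q[1]/2.223,z)
S=lambda q,z:atz('side',65+(q[0]-400)/2,225+q[1]/2,z)
def ang(p,c): return np.degrees(np.arctan2(p[1]-c[1],p[0]-c[0])).round(1),np.hypot(p[1]-c[1],p[0]-c[0]).round(4)
cap_t=T((196.5,186),.191);cap_s=S((609,146),.191);print(cap_t,cap_s)
for nm,f,c,tips,arr in(('t',T,cap_t,((369,184),(347,259)),(379,256)),('s',S,cap_s,((740,43),(779,82)),(765,222))):
    t=[f(q,.224) for q in tips];m=sum(t)/2;print(nm,m,ang(m,c),np.linalg.norm(t[0]-t[1]),ang(f(arr,.013),c),f(arr,.013))
    d=t[0]-t[1];print('perp',np.degrees(np.arctan2(-d[0],d[1])))
# foot fit by dark mask in top? edges of the foot
im=cv2.imread('pics/top2.png');h=cv2.cvtColor(im,cv2.COLOR_BGR2HSV)
y=(h[...,0]>24)&(h[...,0]<34)&(h[...,1]>150);y[:215]=0;y[:,:215]=0;y[240:]=0;y[:,245:]=0
v,u=np.nonzero(y);print('yellow',u.min(),u.max(),v.min(),v.max(),u.mean(),v.mean(),len(u))
im=cv2.imread('pics/side2.png');h=cv2.cvtColor(im,cv2.COLOR_BGR2HSV)
y=(h[...,0]>24)&(h[...,0]<34)&(h[...,1]>150);y[:325]=0;y[:,:220]=0;y[355:]=0;y[:,260:]=0
v,u=np.nonzero(y);print('yellow side',u.min(),u.max(),v.min(),v.max(),u.mean(),v.mean(),len(u))
```

```text
[0.58613292 0.21921579 0.191     ] [0.58744048 0.21989814 0.191     ]
t [0.54398741 0.06467473 0.224     ] (np.float64(-105.3), np.float64(0.1602)) 0.06900925793430816 (np.float64(-103.0), np.float64(0.1416)) [0.55434941 0.08124979 0.013     ]
perp -104.72320049454108
s [0.53538077 0.08331376 0.224     ] (np.float64(-110.9), np.float64(0.1462)) 0.06904649689510521 (np.float64(-107.1), np.float64(0.1342)) [0.54808028 0.09163896 0.013     ]
perp -104.23623787944719
yellow 230 236 225 232 233.0 227.6 5
yellow side 229 246 332 340 238.36666666666667 336.1 30
```

Emit:
step_arm --increments '[{"delta_pos":[0,0,0],"dr":[0,0,0],"fingers":0},{"delta_pos":[0,0,0],"dr":[0,0,0],"fingers":0},{"delta_pos":[0,0,0],"dr":[0,0,0],"fingers":0},{"delta_pos":[0,0,-4.0],"dr":[0,0,0],"fingers":0},{"delta_pos":[0,0,-9.0],"dr":[0,0,0],"fingers":0}]'

```text
time: 5.25
tool_pos: [0.6025, 0.2748, 0.3323]
tool_rot: [-3.139, 0.001, 1.57]
contact_force: [1.1, 0.0, 0.1]
opening: 0.0461
grip_force: 0.0
```

Emit:
step_arm --increments '[{"delta_pos":[-5.6,-1.7,0],"dr":[0,0,0],"fingers":0},{"delta_pos":[-11.2,-3.4,0],"dr":[0,0,0],"fingers":0},{"delta_pos":[-16.8,-5.1,0],"dr":[0,0,0],"fingers":0},{"delta_pos":[-22.4,-6.8,0],"dr":[0,0,0],"fingers":0},{"delta_pos":[-28,-8.5,0],"dr":[0,0,0],"fingers":0}]'

```text
time: 5.88
tool_pos: [0.517, -0.0066, 0.3326]
tool_rot: [3.141, 0.0, 1.57]
contact_force: [0.2, 0.5, 0.3]
opening: 0.0461
grip_force: 0.0
```

Emit:
step_arm --increments '[{"delta_pos":[-4.3,-1.2,2],"dr":[0,0,1],"fingers":0},{"delta_pos":[-8.6,-2.5,4],"dr":[0,0,2],"fingers":0},{"delta_pos":[-12.9,-3.7,6],"dr":[0,0,2.7],"fingers":0},{"delta_pos":[-17.2,-5.0,8],"dr":[0,0,2.7],"fingers":0},{"delta_pos":[-17.2,-5.0,8],"dr":[0,0,2.7],"fingers":0}]'

```text
time: 6.5
tool_pos: [0.4662, -0.179, 0.2509]
tool_rot: [-3.139, -0.001, 1.519]
contact_force: [0.2, 0.7, -0.6]
opening: 0.0464
grip_force: 0.0
```

Run:
```python
from h import *
s=robot.observe();print(s['time'],s['tool_pos'],s['tool_rot'])
print(proj('wrist',(.468,-.177,.135)),proj('wrist',(.4703,-.1175,.135)),proj('wrist',(.4647,-.237,.135)))
snap('wrist','w2.png')
```

```text
6.5 [ 0.46615607 -0.17900775  0.25094191] [-3.13888011e+00 -7.76773834e-04  1.51869884e+00]
[324.94670998 223.24424367] [323.97374597 157.2170096 ] [324.82803435 283.27369403]
```

View pics/w2.png

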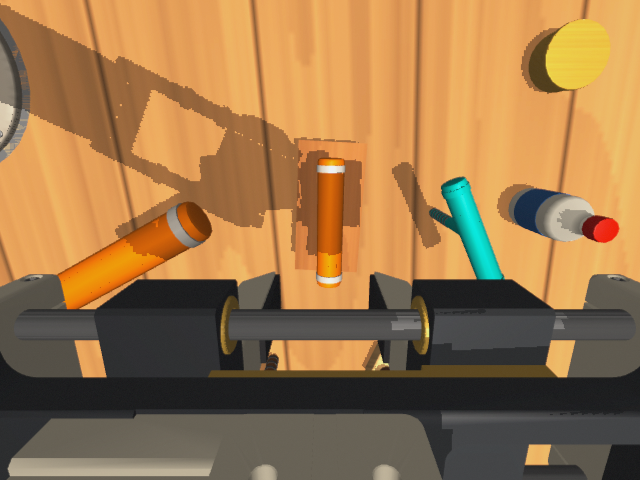

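Emit:
step_arm --increments '[{"delta_pos":[0.2,0.4,5],"dr":[0,0,0],"fingers":0},{"delta_pos":[0.2,0.4,10],"dr":[0,0,0],"fingers":0},{"delta_pos":[0.2,0.4,13.5],"dr":[0,0,0],"fingers":0},{"delta_pos":[0.2,0.4,13.5],"dr":[0,0,0],"fingers":0.5},{"delta_pos":[0.2,0.4,13.5],"dr":[0,0,0],"fingers":1}]' --newtons 10

```text
time: 7.18
tool_pos: [0.4731, -0.1752, 0.1192]
tool_rot: [3.139, 0.001, 1.524]
contact_force: [0.7, -0.6, 0.1]
opening: 0.0302
grip_force: 0.0
```

Emit:
step_arm --increments '[{"delta_pos":[0,0,0],"dr":[0,0,0],"fingers":1},{"delta_pos":[0,0,0],"dr":[0,0,0],"fingers":1},{"delta_pos":[0,0,0],"dr":[0,0,0],"fingers":1},{"delta_pos":[0,0,0],"dr":[0,0,0],"fingers":1},{"delta_pos":[0,0,0],"dr":[0,0,0],"fingers":1}]'

```text
time: 7.8
tool_pos: [0.4737, -0.1765, 0.1202]
tool_rot: [3.136, 0.003, 1.522]
contact_force: [-0.5, 1.2, 16.7]
opening: 0.0036
grip_force: 9.7
```

Run:
```python
from h import *
a=snap('wrist','w3.png');b=snap('side','side3.png');t=snap('top','top3.png')
o=np.zeros((480,800,3),np.uint8)
o[:360,:480]=cv2.resize(a,(480,360))[:,:,::-1]
o[:,480:]=cv2.resize(b[200:320,320:400],(320,480),interpolation=2)[:,:,::-1]
cv2.imwrite('pics/c3.png',o)
s=robot.observe();print(s['tool_pos'],s['opening'],s['grip_force'],s['contact_force'],s['torque'])
```

```text
[ 0.47386726 -0.17653266  0.12058863] 0.000530351607979464 7.6670530484989285 [-1.39844425  0.80424065 15.20757342] [ 0.02881147 -0.03662276  0.04640622]
```

View pics/c3.png

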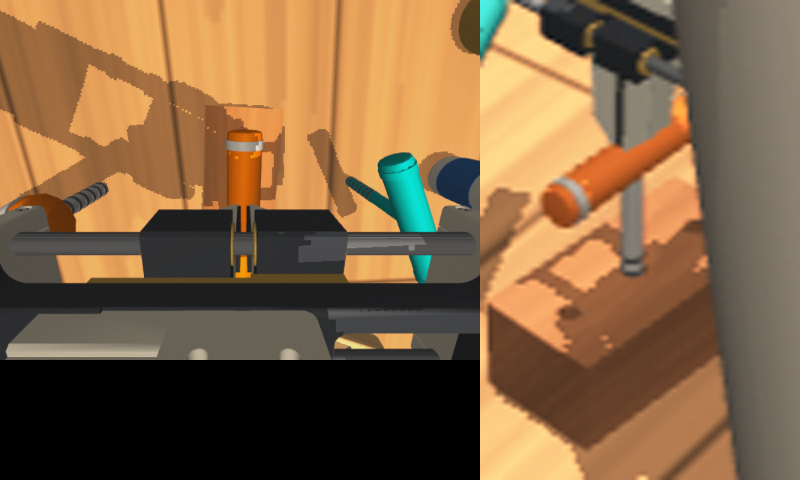

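Run:
```python
from h import *
for z in (.12,.135,.147,.165):
    p=proj('side',(.4738,-.1765,z));print(z,p,'crop',480+(p[0]-320)*4,(p[1]-200)*4)
for p in((.4695,-.117,.135),(.4695,-.177,.135),(.4647,-.237,.135),(.4695,-.177,.06)):
    q=proj('side',p);print(p,q,480+(q[0]-320)*4,(q[1]-200)*4)
# orange mask extents before/after in side (small crop)
for f in('side1','side3'):
    h=cv2.cvtColor(cv2.imread(f'pics/{f}.png'),cv2.COLOR_BGR2HSV)[215:265,330:385]
    m=(h[...,0]>4)&(h[...,0]<16)&(h[...,1]>215)&(h[...,2]>150);v,u=np.nonzero(m);print(f,u.min()+330,u.max()+330,v.min()+215,v.max()+215,len(u))
s=robot.observe();print(s['qpos'],s['joint_efforts'],s['tool_rot'])
```

```text
0.12 [358.0529149  243.80662098] crop 632.2116595952095 175.2264839244914
0.135 [358.18003991 238.20143736] crop 632.7201596442937 152.8057494316347
0.147 [358.2830955  233.65752039] crop 633.132382000261 134.63008157908246
0.165 [358.43998882 226.73979532] crop 633.7599552929235 106.95918126170443
(0.4695, -0.117, 0.135) [342.1776189  253.19359901] 568.7104755855155 212.77439602662923
(0.4695, -0.177, 0.135) [359.96963172 238.87265075] 639.8785268966301 155.49060299216058
(0.4647, -0.237, 0.135) [378.62426252 226.15848591] 714.4970500934269 104.63394364206874
(0.4695, -0.177, 0.06) [359.28756335 266.11727407] 637.1502534024246 264.4690962933305Traceback (most recent call last):
  File "<stdin>", line 9, in <module>
    return umr_minimum(a, axis, None, out, keepdims, initial, where)
ValueError: zero-size array to reduction operation minimum which has no identity
```

Emit:
step_arm --increments '[{"delta_pos":[0,0,0],"dr":[0,0,0],"fingers":0},{"delta_pos":[0,0,0],"dr":[0,0,0],"fingers":0},{"delta_pos":[0,0,0],"dr":[0,0,0],"fingers":0},{"delta_pos":[0,0,0],"dr":[0,0,0],"fingers":0},{"delta_pos":[0,0,0],"dr":[0,0,0],"fingers":0}]'

```text
time: 8.57
tool_pos: [0.4713, -0.1752, 0.1173]
tool_rot: [-3.141, -0.0, 1.523]
contact_force: [-0.4, 0.3, -0.5]
opening: 0.0442
grip_force: 0.0
```

Run:
```python
from h import *
s=robot.observe();print(s['tool_pos'],s['tool_rot'],s['opening'],s['grip_force'],s['contact_force'],s['torque'])
a=snap('wrist','w4.png');b=snap('side','side4.png')
o=np.zeros((480,800,3),np.uint8)
o[:360,:480]=cv2.resize(a,(480,360))[:,:,::-1]
o[:,480:]=cv2.resize(b[200:320,320:400],(320,480),interpolation=2)[:,:,::-1]
cv2.imwrite('pics/c4.png',o)
```

```text
[ 0.4713341  -0.17518888  0.11726663] [-3.14089036e+00 -2.13344025e-04  1.52255927e+00] 0.04423050188978988 0.0 [-0.40764703  0.27219916 -0.47697675] [ 0.01682273 -0.07428784  0.01791312]
```

View pics/c4.png

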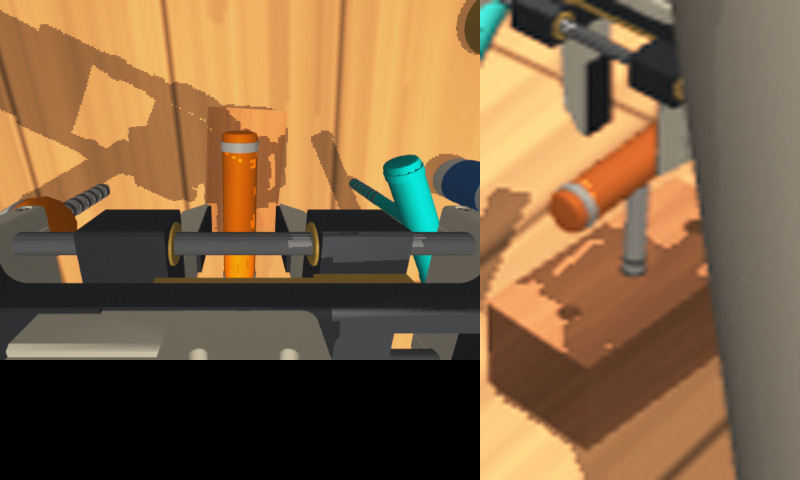

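Emit:
step_arm --increments '[{"delta_pos":[0,-0.2,0.2],"dr":[0,0,0],"fingers":0.2},{"delta_pos":[0,-0.2,0.2],"dr":[0,0,0],"fingers":0.35},{"delta_pos":[0,-0.2,0.2],"dr":[0,0,0],"fingers":0.42},{"delta_pos":[0,-0.2,0.2],"dr":[0,0,0],"fingers":0.46},{"delta_pos":[0,-0.2,0.2],"dr":[0,0,0],"fingers":0.5}]' --newtons 30

```text
time: 9.3
tool_pos: [0.4697, -0.1752, 0.1155]
tool_rot: [3.142, 0.0, 1.523]
contact_force: [0.3, 1.1, -0.7]
opening: 0.0235
grip_force: 0.0
```

Emit:
step_arm --increments '[{"delta_pos":[0,0,0],"dr":[0,0,0],"fingers":0.52},{"delta_pos":[0,0,0],"dr":[0,0,0],"fingers":0.54},{"delta_pos":[0,0,0],"dr":[0,0,0],"fingers":0.56},{"delta_pos":[0,0,0],"dr":[0,0,0],"fingers":0.58},{"delta_pos":[0,0,0],"dr":[0,0,0],"fingers":0.6}]'

```text
time: 9.93
tool_pos: [0.4696, -0.1752, 0.1153]
tool_rot: [-3.141, 0.0, 1.523]
contact_force: [-0.1, -0.5, -1.1]
opening: 0.0187
grip_force: 8.0
```

Run:
```python
from h import *
print(robot.grip_depth,[x for x in dir(robot) if x[0]!='_'])
for z in(.117,.13,.145,.16):
  for x in(.4713-.022,.4713+.022):
    p=proj('side',(x,-.175,z));print(z,round(x,3),p,480+(p[0]-320)*4,(p[1]-200)*4)
```

```text
-0.0188 ['IKError', 'grip_depth', 'hand_in', 'observe']
0.117 0.449 [366.96580028 249.81993812] 667.8632011378318 199.2797524819805
0.117 0.493 [350.26945417 241.70470962] 601.0778166781117 166.8188384845007
0.13 0.449 [367.13416962 244.96209105] 668.5366784783928 179.84836419171586
0.13 0.493 [350.3294044  236.87907939] 601.3176176104209 147.51631754393054
0.145 0.449 [367.33115289 239.27866527] 669.3246115736861 157.11466106722503
0.145 0.493 [350.39952631 231.23469108] 601.5981052385464 124.93876430704552
0.16 0.449 [367.53110349 233.50962543] 670.1244139449564 134.0385017139197
0.16 0.493 [350.47068609 225.50676   ] 601.8827443726079 102.02704001631116
```

Emit:
step_arm --increments '[{"delta_pos":[0,0,0],"dr":[0,0,0],"fingers":0},{"delta_pos":[0,0,0],"dr":[0,0,0],"fingers":0},{"delta_pos":[0,0,0.8],"dr":[0,0,0],"fingers":0},{"delta_pos":[0,0,1.6],"dr":[0,0,0],"fingers":0},{"delta_pos":[0,0,2.4],"dr":[0,0,0],"fingers":0}]' --newtons 40

```text
time: 10.55
tool_pos: [0.4695, -0.1751, 0.0906]
tool_rot: [-3.141, -0.0, 1.523]
contact_force: [0.7, -0.0, -0.4]
opening: 0.0455
grip_force: 0.0
```

Emit:
step_arm --increments '[{"delta_pos":[0,0,0],"dr":[0,0,0],"fingers":0.2},{"delta_pos":[0,0,0],"dr":[0,0,0],"fingers":0.4},{"delta_pos":[0,0,0],"dr":[0,0,0],"fingers":0.5},{"delta_pos":[0,0,0],"dr":[0,0,0],"fingers":0.6},{"delta_pos":[0,0,0],"dr":[0,0,0],"fingers":1}]'

```text
time: 11.18
tool_pos: [0.4699, -0.1753, 0.0917]
tool_rot: [3.141, 0.0, 1.523]
contact_force: [-0.5, -0.6, 1.3]
opening: 0.0228
grip_force: 40.0
```

Emit:
step_arm --increments '[{"delta_pos":[0,0,-1.5],"dr":[0,0,0],"fingers":1},{"delta_pos":[0,0,-4],"dr":[0,0,0],"fingers":1},{"delta_pos":[0,0,-7],"dr":[0,0,0],"fingers":1},{"delta_pos":[0,0,-10],"dr":[0,0,0],"fingers":1},{"delta_pos":[0,0,-13],"dr":[0,0,0],"fingers":1}]'

```text
time: 11.8
tool_pos: [0.4694, -0.175, 0.2231]
tool_rot: [3.142, 0.0, 1.523]
contact_force: [-0.2, -0.3, -1.9]
opening: 0.0229
grip_force: 40.0
```

Emit:
step_arm --increments '[{"delta_pos":[2.9,0.9,0],"dr":[0,0,-10],"fingers":1},{"delta_pos":[5.8,1.8,0],"dr":[0,0,-20],"fingers":1},{"delta_pos":[8.7,2.7,0],"dr":[0,0,-30],"fingers":1},{"delta_pos":[11.6,3.6,0],"dr":[0,0,-40],"fingers":1},{"delta_pos":[14.5,4.5,0],"dr":[0,0,-50],"fingers":1}]'

```text
time: 12.42
tool_pos: [0.5216, -0.0315, 0.2222]
tool_rot: [-3.142, 0.0, 2.401]
contact_force: [0.7, -0.0, -1.6]
opening: 0.0229
grip_force: 40.0
```

Emit:
step_arm --increments '[{"delta_pos":[0,0,0],"dr":[0,0,-10],"fingers":1},{"delta_pos":[0,0,0],"dr":[0,0,-20],"fingers":1},{"delta_pos":[0,0,0],"dr":[0,0,-28],"fingers":1},{"delta_pos":[0,0,0],"dr":[0,0,-28],"fingers":1},{"delta_pos":[0,0,0],"dr":[0,0,-28],"fingers":1}]'

```text
time: 13.05
tool_pos: [0.5215, -0.0325, 0.2217]
tool_rot: [-3.142, 0.0, 2.881]
contact_force: [0.1, 1.0, -1.7]
opening: 0.023
grip_force: 40.0
```

Run:
```python
from h import *
s=robot.observe();print(s['time'],s['tool_pos'],s['tool_rot'],s['contact_force'],s['opening'])
w=snap('wrist','w5.png');b=snap('side','side5.png');a=snap('top','top5.png')
o=np.zeros((600,800,3),np.uint8)
o[:300,:400]=cv2.resize(w,(400,300),interpolation=3)[:,:,::-1]
o[300:,:400]=cv2.resize(a[130:280,120:320],(400,300),interpolation=2)[:,:,::-1]
o[:,400:]=cv2.resize(b[170:395,190:340],(400,600),interpolation=2)[:,:,::-1]
cv2.imwrite('pics/c5.png',o)
```

```text
13.05 [ 0.52147819 -0.03251907  0.22173257] [-3.14151201e+00  8.70063278e-05  2.88128850e+00] [ 0.09323441  0.99112415 -1.74841233] 0.02304226568830575
```

View pics/c5.png

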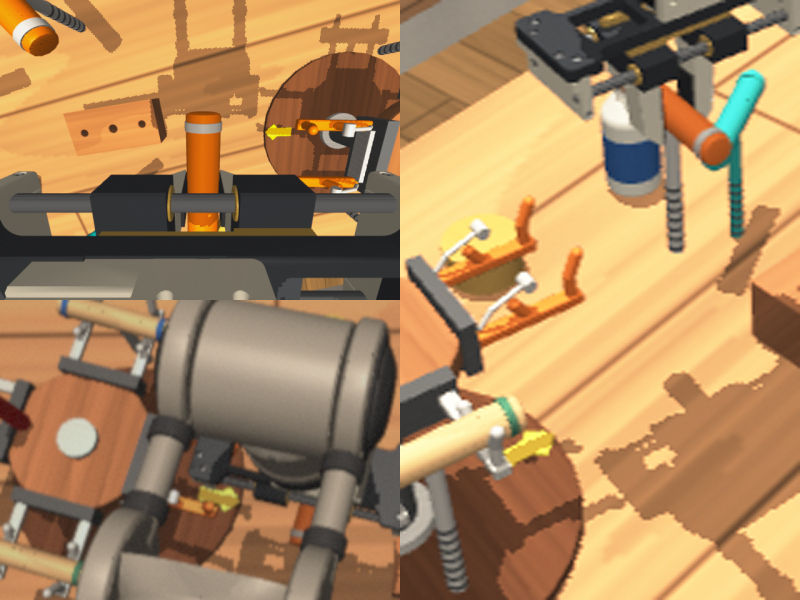

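Run:
```python
from h import *
t=np.array([.5215,-.0325]);X=np.array([-.966,.258]);Y=np.array([.258,.966])
C=lambda q:(400+(q[0]-190)*2.667,(q[1]-170)*2.667)
for nm,xy,zs in(('finger+y',t+.022*Y,(.0,.0265,.066,.092)),('finger-y',t-.022*Y,(0,.0265,.066,.092)),('handle near end',t+.058*X,(.043,.07)),('handle far end',t-.062*X,(.043,.07)),('body corner +y+x',t+.095*Y+.0375*X,(.066,.092,.12)),('body -y +x',t-.095*Y+.0375*X,(.066,.092,.12)),('shank end',t-.002*X,(.0433-.125,))):
    print(nm,[tuple(np.round(C(proj('side',(*xy,.2217+z))),0)) for z in zs])
c=np.array([.5875,.219])
for a in(-104.7,):
    u=np.array([np.cos(np.radians(a)),np.sin(np.radians(a))]);v=np.array([-u[1],u[0]])
    for s in(-1,1):
        print('prong',[tuple(np.round(C(proj('side',(*(c+u*r+v*.034*s),z))),0)) for r,z in((.13,.188),(.155,.224))])
W=lambda q:q*.625
print('wrist',[W(proj('wrist',p)).round() for p in((*(c+u*.13),.2),(*(c+u*.155+v*.034),.224),(*(c+u*.155-v*.034),.224),(*(c+u*.14),.012),(*(t+.058*X),.265),(*(t-.002*X),.265))])
```

```text
finger+y [(np.float64(649.0), np.float64(170.0)), (np.float64(647.0), np.float64(140.0)), (np.float64(644.0), np.float64(93.0)), (np.float64(641.0), np.float64(61.0))]
finger-y [(np.float64(701.0), np.float64(147.0)), (np.float64(700.0), np.float64(117.0)), (np.float64(697.0), np.float64(71.0)), (np.float64(696.0), np.float64(40.0))]
handle near end [(np.float64(719.0), np.float64(149.0)), (np.float64(718.0), np.float64(117.0))]
handle far end [(np.float64(625.0), np.float64(69.0)), (np.float64(623.0), np.float64(38.0))]
body corner +y+x [(np.float64(579.0), np.float64(158.0)), (np.float64(576.0), np.float64(126.0)), (np.float64(572.0), np.float64(90.0))]
body -y +x [(np.float64(814.0), np.float64(60.0)), (np.float64(814.0), np.float64(28.0)), (np.float64(814.0), np.float64(-7.0))]
shank end [(np.float64(679.0), np.float64(244.0))]
prong [(np.float64(546.0), np.float64(292.0)), (np.float64(573.0), np.float64(237.0))]
prong [(np.float64(497.0), np.float64(240.0)), (np.float64(523.0), np.float64(187.0))]
wrist [array([328., 161.]), array([311., 202.]), array([322., 133.]), array([266., 129.]), array([205., 111.]), array([205., 192.])]
```

Emit:
step_arm --increments '[{"delta_pos":[0.05,2.6,0],"dr":[0,0,0],"fingers":1},{"delta_pos":[0.1,5.2,0],"dr":[0,0,0],"fingers":1},{"delta_pos":[0.15,7.8,0],"dr":[0,0,0],"fingers":1},{"delta_pos":[0.2,10.4,0],"dr":[0,0,0],"fingers":1},{"delta_pos":[0.25,13.0,0],"dr":[0,0,0],"fingers":1}]' --newtons 55

```text
time: 13.82
tool_pos: [0.5524, 0.0946, 0.2214]
tool_rot: [-3.141, -0.0, 2.883]
contact_force: [0.7, 0.3, -2.3]
opening: 0.0231
grip_force: 55.0
```

Emit:
step_arm --increments '[{"delta_pos":[0,0,0.4],"dr":[0,0,0],"fingers":1},{"delta_pos":[0,0,0.8],"dr":[0,0,0],"fingers":1},{"delta_pos":[0,0,1.2],"dr":[0,0,0],"fingers":1},{"delta_pos":[0,0,1.6],"dr":[0,0,0],"fingers":1},{"delta_pos":[0,0,2.0],"dr":[0,0,0],"fingers":1}]'

```text
time: 14.45
tool_pos: [0.5523, 0.0934, 0.2011]
tool_rot: [-3.141, 0.0, 2.883]
contact_force: [0.4, 0.0, -2.4]
opening: 0.0228
grip_force: 55.0
```

Run:
```python
from h import *
s=robot.observe();print(s['time'],s['tool_pos'],s['tool_rot'],s['contact_force'],s['torque'],s['opening'])
w=snap('wrist','w6.png');b=snap('side','side6.png')
o=np.zeros((600,800,3),np.uint8)
o[:300,:400]=cv2.resize(w,(400,300),interpolation=3)[:,:,::-1]
o[300:,:400]=cv2.resize(w[150:330,200:440],(400,300),interpolation=2)[:,:,::-1]
o[:,400:]=cv2.resize(b[180:360,150:270],(400,600),interpolation=2)[:,:,::-1]
cv2.imwrite('pics/c6.png',o)
```

```text
14.45 [0.55228317 0.09341594 0.20114862] [-3.14147717e+00  5.37176615e-06  2.88334624e+00] [ 0.38015169  0.03200264 -2.43270886] [ 0.03844525 -0.13542527 -0.04853317] 0.02275382885910992
```

View pics/c6.png

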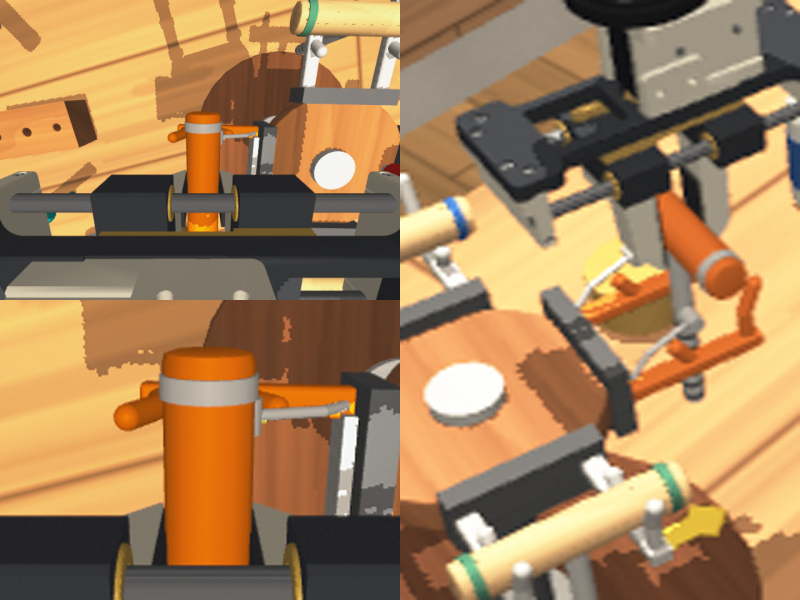

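Emit:
step_arm --increments '[{"delta_pos":[0,0,0.3],"dr":[0,0,0],"fingers":1},{"delta_pos":[0,0,0.6],"dr":[0,0,0],"fingers":1},{"delta_pos":[0,0,0.9],"dr":[0,0,0],"fingers":1},{"delta_pos":[0,0,1.2],"dr":[0,0,0],"fingers":1},{"delta_pos":[0,0,1.5],"dr":[0,0,0],"fingers":1}]'

```text
time: 15.18
tool_pos: [0.5523, 0.0938, 0.1862]
tool_rot: [-3.142, 0.0, 2.884]
contact_force: [-0.5, -0.4, -1.6]
opening: 0.0226
grip_force: 55.0
```

Emit:
step_arm --increments '[{"delta_pos":[0,0,0.1],"dr":[0,0,0],"fingers":1},{"delta_pos":[0,0,0.2],"dr":[0,0,0],"fingers":1},{"delta_pos":[0,0,0.3],"dr":[0,0,0],"fingers":1},{"delta_pos":[0,0,0.4],"dr":[0,0,0],"fingers":1},{"delta_pos":[0,0,0.4],"dr":[0,0,0],"fingers":1}]'

```text
time: 15.8
tool_pos: [0.5523, 0.0938, 0.1823]
tool_rot: [-3.141, -0.0, 2.884]
contact_force: [0.2, -0.2, -1.5]
opening: 0.0226
grip_force: 55.0
```

Emit:
step_arm --increments '[{"delta_pos":[0,0,0.1],"dr":[0,0,0],"fingers":1},{"delta_pos":[0,0,0.2],"dr":[0,0,0],"fingers":1},{"delta_pos":[0,0,0.3],"dr":[0,0,0],"fingers":1},{"delta_pos":[0,0,0.4],"dr":[0,0,0],"fingers":1},{"delta_pos":[0,0,0.4],"dr":[0,0,0],"fingers":1}]'

```text
time: 16.42
tool_pos: [0.5522, 0.0938, 0.1783]
tool_rot: [-3.141, -0.0, 2.884]
contact_force: [0.5, -0.0, -1.7]
opening: 0.0232
grip_force: 55.0
```

Emit:
step_arm --increments '[{"delta_pos":[0,0,0.1],"dr":[0,0,0],"fingers":1},{"delta_pos":[0,0,0.2],"dr":[0,0,0],"fingers":1},{"delta_pos":[0,0,0.3],"dr":[0,0,0],"fingers":1},{"delta_pos":[0,0,0.4],"dr":[0,0,0],"fingers":1},{"delta_pos":[0,0,0.4],"dr":[0,0,0],"fingers":1}]'

```text
time: 17.05
tool_pos: [0.5524, 0.0936, 0.1746]
tool_rot: [-3.141, 0.0, 2.884]
contact_force: [-1.2, -1.1, 0.3]
opening: 0.0229
grip_force: 55.0
```

Emit:
step_arm --increments '[{"delta_pos":[0,0,0.1],"dr":[0,0,0],"fingers":1},{"delta_pos":[0,0,0.2],"dr":[0,0,0],"fingers":1},{"delta_pos":[0,0,0.3],"dr":[0,0,0],"fingers":1},{"delta_pos":[0,0,0.4],"dr":[0,0,0],"fingers":1},{"delta_pos":[0,0,0.4],"dr":[0,0,0],"fingers":1}]'

```text
time: 17.68
tool_pos: [0.5527, 0.0928, 0.1713]
tool_rot: [-3.14, 0.002, 2.884]
contact_force: [-3.3, -6.0, 6.4]
opening: 0.0229
grip_force: 55.0
```

Emit:
step_arm --increments '[{"delta_pos":[0,0,0.1],"dr":[0,0,0],"fingers":1},{"delta_pos":[0,0,0.2],"dr":[0,0,0],"fingers":1},{"delta_pos":[0,0,0.3],"dr":[0,0,0],"fingers":1},{"delta_pos":[0,0,0.4],"dr":[0,0,0],"fingers":1},{"delta_pos":[0,0,0.4],"dr":[0,0,0],"fingers":1}]'

```text
time: 18.3
tool_pos: [0.5526, 0.0924, 0.1666]
tool_rot: [-3.14, 0.001, 2.883]
contact_force: [-0.3, -6.5, 2.5]
opening: 0.0225
grip_force: 55.0
```

Emit:
step_arm --increments '[{"delta_pos":[0,0,0.1],"dr":[0,0,0],"fingers":1},{"delta_pos":[0,0,0.2],"dr":[0,0,0],"fingers":1},{"delta_pos":[0,0,0.3],"dr":[0,0,0],"fingers":1},{"delta_pos":[0,0,0.4],"dr":[0,0,0],"fingers":1},{"delta_pos":[0,0,0.4],"dr":[0,0,0],"fingers":1}]'

```text
time: 18.92
tool_pos: [0.5521, 0.0923, 0.1619]
tool_rot: [-3.139, -0.0, 2.883]
contact_force: [-1.5, -6.8, -0.5]
opening: 0.0228
grip_force: 55.1
```

Emit:
step_arm --increments '[{"delta_pos":[0,0,0.1],"dr":[0,0,0],"fingers":1},{"delta_pos":[0,0,0.2],"dr":[0,0,0],"fingers":1},{"delta_pos":[0,0,0.3],"dr":[0,0,0],"fingers":1},{"delta_pos":[0,0,0.3],"dr":[0,0,0],"fingers":1},{"delta_pos":[0,0,0.3],"dr":[0,0,0],"fingers":1}]'

```text
time: 19.55
tool_pos: [0.5517, 0.0924, 0.1584]
tool_rot: [-3.139, -0.002, 2.883]
contact_force: [-1.5, -6.8, -2.3]
opening: 0.0227
grip_force: 55.1
```

Emit:
step_arm --increments '[{"delta_pos":[0,-0.1,0.1],"dr":[0,0,0],"fingers":1},{"delta_pos":[0,-0.2,0.2],"dr":[0,0,0],"fingers":1},{"delta_pos":[0,-0.2,0.3],"dr":[0,0,0],"fingers":1},{"delta_pos":[0,-0.2,0.3],"dr":[0,0,0],"fingers":1},{"delta_pos":[0,-0.2,0.3],"dr":[0,0,0],"fingers":1}]'

```text
time: 20.18
tool_pos: [0.5513, 0.0913, 0.1556]
tool_rot: [-3.14, -0.001, 2.884]
contact_force: [-0.6, -5.3, -3.7]
opening: 0.0226
grip_force: 55.1
```

Emit:
step_arm --increments '[{"delta_pos":[0,0,0.1],"dr":[0,0,0],"fingers":1},{"delta_pos":[0,0,0.2],"dr":[0,0,0],"fingers":1},{"delta_pos":[0,0,0.3],"dr":[0,0,0],"fingers":1},{"delta_pos":[0,0,0.3],"dr":[0,0,0],"fingers":1},{"delta_pos":[0,0,0.3],"dr":[0,0,0],"fingers":1}]'

```text
time: 20.8
tool_pos: [0.5517, 0.0921, 0.1533]
tool_rot: [3.141, -0.0, 2.884]
contact_force: [-1.0, -1.1, -3.3]
opening: 0.0225
grip_force: 55.0
```

Emit:
step_arm --increments '[{"delta_pos":[0,0,0.1],"dr":[0,0,0],"fingers":1},{"delta_pos":[0,0,0.2],"dr":[0,0,0],"fingers":1},{"delta_pos":[0,0,0.25],"dr":[0,0,0],"fingers":1},{"delta_pos":[0,0,0.25],"dr":[0,0,0],"fingers":1},{"delta_pos":[0,0,0.25],"dr":[0,0,0],"fingers":1}]'

```text
time: 21.42
tool_pos: [0.5519, 0.092, 0.151]
tool_rot: [3.142, 0.0, 2.884]
contact_force: [0.1, -0.6, -1.5]
opening: 0.0229
grip_force: 55.0
```

Emit:
step_arm --increments '[{"delta_pos":[0,0,0.1],"dr":[0,0,0],"fingers":1},{"delta_pos":[0,0,0.2],"dr":[0,0,0],"fingers":1},{"delta_pos":[0,0,0.2],"dr":[0,0,0],"fingers":1},{"delta_pos":[0,0,0.2],"dr":[0,0,0],"fingers":1},{"delta_pos":[0,0,0.2],"dr":[0,0,0],"fingers":1}]'

```text
time: 22.05
tool_pos: [0.552, 0.0919, 0.1492]
tool_rot: [3.141, 0.001, 2.884]
contact_force: [0.3, -0.4, 3.4]
opening: 0.0225
grip_force: 55.0
```

Emit:
step_arm --increments '[{"delta_pos":[0,0,0.05],"dr":[0,0,0],"fingers":1},{"delta_pos":[0,0,0.1],"dr":[0,0,0],"fingers":1},{"delta_pos":[0,0,0.15],"dr":[0,0,0],"fingers":1},{"delta_pos":[0,0,0.15],"dr":[0,0,0],"fingers":1},{"delta_pos":[0,0,0.15],"dr":[0,0,0],"fingers":1}]'

```text
time: 22.68
tool_pos: [0.552, 0.0919, 0.1482]
tool_rot: [3.141, 0.001, 2.884]
contact_force: [-3.2, -0.2, 7.2]
opening: 0.0229
grip_force: 55.0
```

Emit:
step_arm --increments '[{"delta_pos":[0,0,0.1],"dr":[0,0,0],"fingers":1},{"delta_pos":[0,0,0.15],"dr":[0,0,0],"fingers":1},{"delta_pos":[0,0,0.2],"dr":[0,0,0],"fingers":1},{"delta_pos":[0,0,0.2],"dr":[0,0,0],"fingers":1},{"delta_pos":[0,0,0.2],"dr":[0,0,0],"fingers":1}]'

```text
time: 23.3
tool_pos: [0.5525, 0.0918, 0.147]
tool_rot: [3.141, 0.003, 2.884]
contact_force: [-2.8, -0.7, 11.9]
opening: 0.0228
grip_force: 55.0
```

Emit:
step_arm --increments '[{"delta_pos":[0,0,0.05],"dr":[0,0,0],"fingers":1},{"delta_pos":[0,0,0.05],"dr":[0,0,0],"fingers":1},{"delta_pos":[0,0,0.05],"dr":[0,0,0],"fingers":1},{"delta_pos":[0,0,0.05],"dr":[0,0,0],"fingers":1},{"delta_pos":[0,0,0.05],"dr":[0,0,0],"fingers":1}]'

```text
time: 23.92
tool_pos: [0.5527, 0.0918, 0.1468]
tool_rot: [3.141, 0.003, 2.884]
contact_force: [-2.7, -0.8, 13.9]
opening: 0.0229
grip_force: 55.0
```

Emit:
step_arm --increments '[{"delta_pos":[0,0,-0.15],"dr":[0,0,0],"fingers":1},{"delta_pos":[0,0,-0.3],"dr":[0,0,0],"fingers":1},{"delta_pos":[0,0,-0.3],"dr":[0,0,0],"fingers":1},{"delta_pos":[0,0,-0.3],"dr":[0,0,0],"fingers":1},{"delta_pos":[0,0,-0.3],"dr":[0,0,0],"fingers":1}]'

```text
time: 24.55
tool_pos: [0.5525, 0.0918, 0.1486]
tool_rot: [3.141, 0.002, 2.884]
contact_force: [0.7, 0.6, 5.8]
opening: 0.0228
grip_force: 55.0
```

Emit:
step_arm --increments '[{"delta_pos":[0,0,-0.15],"dr":[0,0,0],"fingers":1},{"delta_pos":[0,0,-0.15],"dr":[0,0,0],"fingers":0.35},{"delta_pos":[0,0,-0.15],"dr":[0,0,0],"fingers":0.2},{"delta_pos":[0,0,-0.15],"dr":[0,0,0],"fingers":0.2},{"delta_pos":[0,0,-0.15],"dr":[0,0,0],"fingers":0.2}]'

```text
time: 25.18
tool_pos: [0.5516, 0.0919, 0.1492]
tool_rot: [-3.141, -0.0, 2.884]
contact_force: [-0.8, 0.0, -0.9]
opening: 0.0366
grip_force: 0.0
```

Emit:
step_arm --increments '[{"delta_pos":[0,0,-1],"dr":[0,0,0],"fingers":0.2},{"delta_pos":[0,0,-2],"dr":[0,0,0],"fingers":0.2},{"delta_pos":[0,0,-3],"dr":[0,0,0],"fingers":0.2},{"delta_pos":[0,0,-4],"dr":[0,0,0],"fingers":0.2},{"delta_pos":[0,0,-5],"dr":[0,0,0],"fingers":0.2}]'

```text
time: 25.8
tool_pos: [0.5518, 0.0919, 0.2002]
tool_rot: [3.142, 0.0, 2.884]
contact_force: [-0.6, -0.2, 0.3]
opening: 0.0368
grip_force: 0.0
```

Emit:
step_arm --increments '[{"delta_pos":[0,0,-2],"dr":[0,0,0],"fingers":0.2},{"delta_pos":[0,0,-4],"dr":[0,0,0],"fingers":0.2},{"delta_pos":[0,0,-6],"dr":[0,0,0],"fingers":0.2},{"delta_pos":[0,0,-8],"dr":[0,0,0],"fingers":0.2},{"delta_pos":[0,0,-8],"dr":[0,0,0],"fingers":0.2}]'

```text
time: 26.42
tool_pos: [0.5525, 0.092, 0.2811]
tool_rot: [3.141, 0.003, 2.884]
contact_force: [-0.7, 0.7, 0.1]
opening: 0.0368
grip_force: 0.0
```

Run:
```python
from h import *
im=snap('side','side7.png');h=cv2.cvtColor(im,cv2.COLOR_RGB2HSV)
X=np.array([-.966,.258]);c=np.array([.5545,.0933])
e=[proj('side',(*(c+X*s),.1937)) for s in(.06,-.06)];print('pred ends',e)
m=((h[...,0]>3)&(h[...,0]<14)&(h[...,1]>190)&(h[...,2]>130)).astype(np.uint8);M=np.zeros_like(m)
x0,y0=np.min(e,0).astype(int)-12;x1,y1=np.max(e,0).astype(int)+12;M[y0:y1,x0:x1]=1
m=cv2.morphologyEx(m*M,cv2.MORPH_OPEN,np.ones((5,5)))
n,l,st,ce=cv2.connectedComponentsWithStats(m);print(st,ce)
k=1+np.argmax(st[1:,4]);v,u=np.nonzero(l==k);print(cv2.minAreaRect(np.c_[u,v].astype(np.float32)), np.mean(e,0))
# bystander change check vs first frames
d=cv2.absdiff(cv2.imread('pics/side1.png'),cv2.imread('pics/side7.png')).max(2)
for nm,(a,b,cc,dd) in dict(glue=(195,245,265,290),plane=(180,230,360,408)).items(): print(nm,(d[a:b,cc:dd]>40).mean())
```

```text
pred ends [array([251.43815719, 285.07501211]), array([219.5807541 , 250.76351483])]
[[     0      0    640    480 306793]
 [   216    263     13     10     95]
 [   236    267     12     10     82]
 [   246    279     10     11     92]
 [   222    285     20     12    138]] [[319.61117105 239.44648672]
 [221.70526316 267.49473684]
 [241.74390244 271.29268293]
 [250.54347826 284.16304348]
 [231.84782609 290.52898551]]
((231.32875061035156, 290.123291015625), (7.945016384124756, 21.84879493713379), 65.55604553222656) [235.50945565 267.91926347]
glue 0.0
plane 0.6420833333333333
```

```bash
python3 -c "
from h import *
print(robot.hand_in())"
```

```text
the job is handed in; nothing more can be done
None
```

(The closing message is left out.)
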